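# Hang a two-piece load string on a dead-weight test stand

### The job

Load the test stand: first hang the blue weight by its two hooks on the steel bar under the stand's head and let go of it, then hang the yellow weight by its two hooks on the crossbar under the blue weight. Leave both weights hanging free, straight and still, one below the other, and do not disturb the beaker, the vial or the red rack.

Things in the scene. Friction and masses are not known exactly. Their poses are not given: they have to be found in the camera images.
- stand: Fixed test stand; origin on the worktop straight under the middle of its bar; its own -x is its open front, y runs along the bar, z up. Grey base plate 12 mm thick (x -65 to +135 mm, y +-75), aluminium column at the back (x +88 to +122), white head overhanging at the top (x -50 to +126, y +-56, z 299 to 345).
- stand_bar (a point): Middle of the fixed steel bar under the stand's head, 255 mm above the worktop: 6 mm in diameter, along the stand's y, between two cheeks (5 mm plates, x +-20 mm, inner faces at y +-45, from the head to 6 mm below the bar axis). 41 mm free from the bar's top to the head; open to front and back.
- upper_weight: Blue weight, 0.19 to 0.30 kg, standing loose; origin at foot level straight under its hooks' seat; its front (black grip tab) is its own -x, z up. Blue block x -35 to +38 mm, y +-53, z 50 to 80; below it two cheeks (see upper_bar), above it two hooks (see upper_weight_seat). Balanced: hung, it hangs level.
- upper_weight_seat (a point): Where a bar's axis lies when the blue weight hangs: midway between its hooks, x 0, z 128 mm in its frame. Hooks: 6 mm wire at y +-24 mm, up from the block at x -13, over a pointed roof (apex of wire axis x 0, z 136), down behind to a tip at x +15, lowest point z 113. Open below and to +x, mouth 22 mm: pass the tips over the bar front to back, then lower.
- upper_weight_grip (a point): Pinch point in the blue weight's black grip tab (x -62, z 65 mm in its frame): upright plate 14 mm thick in y, 30 mm high, from the block's front (x -35) out to x -76. Pinch it along y with the tool leaning back over the weight's front by 30 to 45 degrees, because the stand's head will be above it.
- upper_bar (a point): Middle of the crossbar under the blue weight (x 0, z 6 mm in its frame): 6 mm in diameter, along y, between two steel cheeks that are also its feet (5 mm plates, x +-28 mm, inner faces at y +-45, down to 6 mm below the bar axis). 41 mm free from the bar's top to the block; open to front and back.
- lower_weight: Yellow weight, 0.16 to 0.25 kg, standing loose on its flat underside; origin at the underside straight under its hooks' seat; its front (black grip tab) is its own -x, z up. Yellow block x -22 to +23 mm, y +-53, z 0 to 50; two hooks above it. Balanced: hung, it hangs level, its underside about 35 mm above the worktop.
- lower_weight_seat (a point): Where a bar's axis lies when the yellow weight hangs: midway between its hooks, x 0, z 98 mm in its frame. Hooks: 6 mm wire at y +-24 mm, up from the block at x -13, over a pointed roof (apex of wire axis x 0, z 106), down behind to a tip at x +15, lowest point z 83. Open below and to +x, mouth 22 mm: pass the tips over the bar front to back, then lower.
- lower_weight_grip (a point): Pinch point in the yellow weight's black grip tab (x -49, z 34 mm in its frame): upright plate 14 mm thick in y, 30 mm high, from the block's front (x -22) out to x -63. Pinch it along y with the tool leaning back over the weight's front by 30 to 45 degrees, because the blue block will be above it.
- beaker: Plastic beaker, 77 mm across, 92 mm high, origin under its centre; a bystander.
- vial: Small vial with orange cap, 26 mm across, 62 mm high, origin under its centre; a bystander.
- red_rack: Red pipette tip rack, 83 x 122 x 61 mm, origin under its centre; a bystander.
Things that resemble listed ones, but are neither listed nor needed, are in the scene too. What is meant by the lower_weight is not pink, and is the larger of those in its own colour.

How it is judged:
By the outcome, as a careful person would: the job done as asked, in the order asked, and still so for the second after the job is handed in, with the robot touching nothing.
It also fails if it takes over 70 s, if anything falls off the work surface, if the arm or the gripper's body presses on something with over 40 N, if the wrist force passes 120 N, or if a joint passes its speed limit or range.

### The arm

A 6-joint arm with a two-finger parallel gripper is mounted at the origin on a cart in front of the work surface, level with it; the furniture and walls round the work are solid. World frame = base frame: x ahead of the robot, y to its left, z up, the work surface at z = 0. Lengths are in m, angles in rad, forces in N, time in s.
With the tool pointing down it reaches from about 0.3 to 0.775 m from the base axis. Payload 14.6 kg.
Tool frame: the origin (TCP) lies between the finger pads; the fingertips stand 14 mm ahead of it and the grasp point (between the pads) lies 5 mm behind it; z points along the fingers, y is the line along which they close (so a half turn about z gives the same grasp; the last joint's range is limited). The gripper opens to 85 mm and grips with 20 to 120 N. Pads are 22 mm wide; open, the fingers measure 114 mm over their backs; the gripper's body (76 mm by 85 mm) begins 54 mm behind the grasp point. The pads swing forward as they close: fully open they stand 13 mm farther back than shut.
Start: joints at [-1.296, 0.3, 1.521, -0, 1.321, -0.067], TCP at [0.184, -0.518, 0.245] pointing down, gripper open.
Joint ranges: [-3.03, 3.03], [-0.79, 2.21], [0.23, 2.52], [-1.04, 4.18], [0, 3.07], [-2.55, 2.55]. Speed limits (rad/s): [2.22, 2.22, 2.57, 3.14, 3.14, 3.14].

### API

Orientations are given as a unit quaternion [w, x, y, z].
In Python, from cell import read_state, cams, workorder gives the robot as it stands. The module is installed in compiled form; this text tells all that it offers.
- The arm moves only by the tool play_rows, never from a script. Its argument "plan" is a list that holds one entry, the list of rows, each a list of 7 numbers: the opening, from 0 (shut) to 1 (fully open), then the shift along the tool's x, y, z in units of 25 mm (1.0 is 25 mm), then the turn, a rotation vector about the tool's x, y, z in units of 6 degrees (1.0 is 6 degrees). A call has 1 to 10 rows; each row shifts and turns the commanded pose from where the row before left it, along the tool's axes as they then stand; what a row does not reach is not made up. A row lasts 1/12 s, in which the tool goes at most 41.7 mm and 7.16 degrees, less where a joint would pass 70% of its speed; a pose out of reach is approached as far as the arm can. A call is refused whole if a number of a shift passes 1 or a number of a turn 1, either way. A call with a gripper value outside its range is refused whole. The fingers move at their own pace and stop on an object; the grip force is fixed at half the most. Time passes only in rows, so rows that do not move let the fingers close. It gives the time, the measured TCP pose, the force, the opening and the grip force at its end, in the units of the state.
- read_state(): the state, without advancing time (a new reading comes with each control period).
- cams.read_camera(name): name is "side" or "top"; returns a dict with "image" (400x640x3 uint8, red, green, blue), "depth" (400x640 float32, m along the optical axis (not along the pixel's ray), 0 where there is no reading), "fx", "fy", "cx", "cy" (pixels), "camera_from_world" (4x4, takes a point from world to camera coordinates). Camera axes: x right, y up, looking along -z (the intrinsics and any distortion apply to the point x, -y, -z); pixel columns grow to the right and rows downward; lengths in m; the calibration is good to about 2 mm. A picture is of the moment at which its call begins.
- workorder.sign_off(): hands the job in; it is judged then, once.
The state is a dict: "clock": time; "joint_pos": joint angles; "qd": joint speeds; "tau": joint torques, N m; "eef_pos": TCP position; "orientation": TCP orientation; "ft_force": force on the tool from outside, world axes, zero at the start; "wrist_torque": the same for the moment, N m; "grip_width": finger opening in m; "grasp_force": force on a finger pad.
Only numpy, scipy, OpenCV 4.12 (cv2) and the standard library are available. Lean on these libraries where they do the work, as an engineer would, in place of code of your own. Each camera call takes 0.05 s, during which the arm holds its last target. There are 200 camera calls.

## Working session

There is one attempt and no reset: what is moved stays moved. The work goes in short steps, Python scripts to look and compute and a tool call to move; the robot and the scene stay as the last step left them, time stands still between calls to the robot, and variables do not carry over. Pictures are saved under pics/ and viewed, at most 10 in all, crops included, and the job is handed in when it is done.

Besides the shell and the picture viewer there is one more tool, called after "Emit:" as a command line: name --argument value ..., lists and objects as JSON in quotes. play_rows: Moves the arm, as the interface text tells. Its arguments: {"type":"object","properties":{"plan":{"type":"array"}},"required":["plan"]}

```bash
mkdir -p pics
cat > h.py <<'E'
import numpy as np, cv2
from cell import read_state, cams, workorder
def cam(n):
    return cams.read_camera(n)
def save(im,name,box=None,s=1):
    if box: im=im[box[1]:box[3],box[0]:box[2]]
    im=cv2.resize(im,None,fx=s,fy=s,interpolation=cv2.INTER_CUBIC)
    cv2.imwrite('pics/'+name,im[:,:,::-1])
def cloud(c):
    d=c['depth']; v,u=np.mgrid[:d.shape[0],:d.shape[1]]
    X=(u-c['cx'])/c['fx']*d; Y=-(v-c['cy'])/c['fy']*d
    P=np.stack([X,Y,-d,np.ones_like(d)],-1)@np.linalg.inv(c['camera_from_world']).T
    return P[...,:3]
E
python3 - <<'E'
from h import *
for n in ('side','top'):
    c=cam(n); save(c['image'],n+'0.png'); np.savez(n+'0.npz',**c)
    print(n,[k for k in c], c['fx'],c['cx'],c['cy'],np.linalg.inv(c['camera_from_world']).round(3).tolist())
s=read_state(); print({k:np.round(v,3).tolist() for k,v in s.items()})
E
```

```text
side ['image', 'depth', 'fx', 'fy', 'cx', 'cy', 'camera_from_world'] 453.5032147150238 317.13538234493035 203.68760879226986 [[-0.942, 0.226, -0.248, 0.226], [-0.335, -0.659, 0.674, 0.864], [-0.011, 0.718, 0.696, 1.071], [0.0, 0.0, 0.0, 1.0]]
top ['image', 'depth', 'fx', 'fy', 'cx', 'cy', 'camera_from_world'] 410.0606101714966 316.29172524692353 209.84551516640292 [[-0.003, 0.998, -0.062, 0.507], [-1.0, -0.002, 0.012, -0.03], [0.012, 0.062, 0.998, 1.398], [0.0, 0.0, 0.0, 1.0]]
{'clock': 0.1, 'joint_pos': [-1.296, 0.3, 1.522, -0.0, 1.321, -0.067], 'qd': [0.001, 0.0, -0.0, 0.0, -0.001, -0.0], 'tau': [-0.0, -54.438, -36.237, -0.0, 0.003, -0.0], 'eef_pos': [0.184, -0.518, 0.245], 'orientation': [-0.001, 0.985, 0.17, -0.0], 'ft_force': [-0.095, 0.144, -1.577], 'wrist_torque': [-0.003, -0.039, 0.001], 'grasp_force': 0.0, 'grip_width': 0.085}
```

View pics/side0.png

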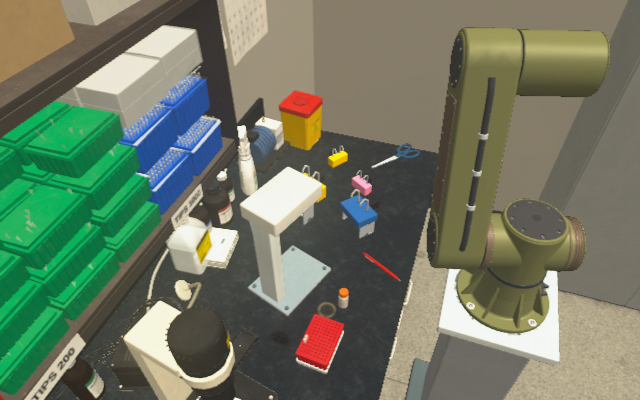

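View pics/top0.png

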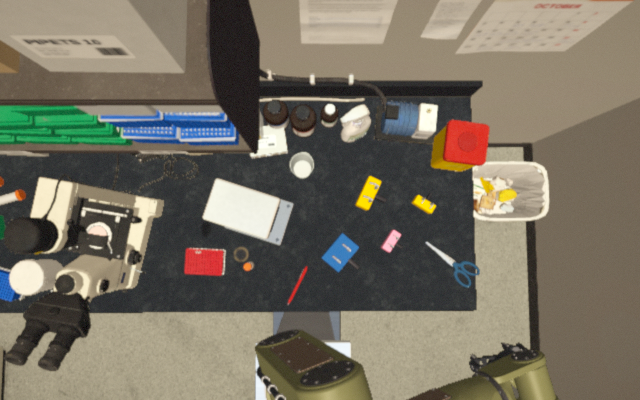

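The side view shows the stand with its head at about (285,200). In the top view the head is at (248,211) with its front facing right (-y), and the blue weight is at (341,253) with its tab at (352,265). The candidates for lower_weight are yellow (369,193), yellow (424,204) and pink (391,240). I expect (369,193), the larger yellow one, and will confirm it in a crop.

```bash
cat > m.py <<'E'
from h import *
def rect(pts):
    (c,(w,h),a)=cv2.minAreaRect((pts*1000).astype(np.float32)); 
    return np.round(c,1),round(w,1),round(h,1),round(a,2)
c=dict(np.load('top0.npz')); P=cloud(c); im=c['image']; hsv=cv2.cvtColor(im,cv2.COLOR_RGB2HSV)
def reg(box):
    m=np.zeros(im.shape[:2],bool); m[box[1]:box[3],box[0]:box[2]]=1; return m&(c['depth']>0)
B=reg((315,225,370,285)); Y=reg((350,170,390,218)); Y2=reg((408,188,442,220)); S=reg((190,165,305,255))
for n,m,z0,z1,hs in (('blue',B,.074,.086,(95,125)),('yel',Y,.044,.056,(18,35)),('yel2',Y2,.02,.06,(18,35))):
    k=m&(P[...,2]>z0)&(P[...,2]<z1)&(hsv[...,0]>=hs[0])&(hsv[...,0]<=hs[1])&(hsv[...,1]>120)
    print(n,k.sum(),rect(P[k][:,:2]),np.median(P[k][:,2]))
    k2=m&(P[...,2]>z1+.008); print(' hooks',k2.sum(),P[k2].round(3)[:14].tolist())
    k3=m&(P[...,2]>.018)&(hsv[...,2]<70); print(' dark',k3.sum(),P[k3].mean(0) if k3.any() else '')
k=S&(P[...,2]>.33)&(P[...,2]<.36); print('head',k.sum(),rect(P[k][:,:2]),np.median(P[k][:,2]))
k=S&(P[...,2]>.006)&(P[...,2]<.02)&(hsv[...,2]>90); print('base',k.sum(),rect(P[k][:,:2]),np.median(P[k][:,2]))
for n,b in (('beaker',(285,148,318,182)),('vial',(240,258,258,275)),('rack',(180,240,230,280))):
    k=reg(b)&(P[...,2]>.03);print(n,P[k].mean(0).round(3))
a=cv2.resize(im[160:280,300:450],(800,640))[:600]; b=a
cv2.imwrite('pics/crop1.png',b[:,:,::-1])
s=dict(np.load('side0.npz'))
cv2.imwrite('pics/crop2.png',cv2.resize(s['image'][130:310,230:420],None,fx=3.3,fy=3.3,interpolation=2)[:,:,::-1])
E
python3 m.py
```

```text
blue 629 (array([ 452.9, -121.9]), 73.3, 104.6, 49.6) 0.0787621222120074
 hooks 42 [[0.482, -0.125, 0.115], [0.482, -0.128, 0.117], [0.479, -0.125, 0.118], [0.479, -0.127, 0.125], [0.479, -0.13, 0.127], [0.476, -0.13, 0.129], [0.476, -0.133, 0.132], [0.476, -0.136, 0.133], [0.473, -0.133, 0.13], [0.473, -0.135, 0.14], [0.473, -0.139, 0.136], [0.47, -0.136, 0.134], [0.47, -0.139, 0.138], [0.47, -0.142, 0.135]]
 dark 20 [ 0.41795557 -0.17011448  0.07734264]
yel 350 (array([ 648.9, -220.9]), 47.3, 105.7, 64.89) 0.04896039341694958
 hooks 44 [[0.676, -0.215, 0.091], [0.676, -0.218, 0.094], [0.675, -0.22, 0.101], [0.675, -0.223, 0.103], [0.676, -0.227, 0.096], [0.673, -0.221, 0.097], [0.672, -0.223, 0.1], [0.672, -0.226, 0.104], [0.671, -0.228, 0.112], [0.671, -0.232, 0.107], [0.667, -0.228, 0.112], [0.669, -0.232, 0.103], [0.669, -0.236, 0.102], [0.669, -0.239, 0.101]]
 dark 37 [ 0.62847278 -0.26161302  0.04203637]
yel2 181 (array([ 612.6, -409.1]), 70.1, 31.9, 57.62) 0.03183592395226742
 hooks 6 [[0.627, -0.398, 0.068], [0.623, -0.397, 0.069], [0.62, -0.397, 0.07], [0.614, -0.391, 0.069], [0.607, -0.426, 0.072], [0.604, -0.423, 0.07]]
 dark 21 [ 0.63879468 -0.4251849   0.02943361]
head 2957 (array([577.7, 151.2]), 179.1, 112.1, 71.99) 0.34334169980677975
base 629 (array([594. , 185.4]), 295.0, 388.7, 1.63) 0.010632929625343568
beaker [0.749 0.004 0.072]
vial [0.409 0.176 0.056]
rack [0.423 0.322 0.047]
```

View pics/crop1.png

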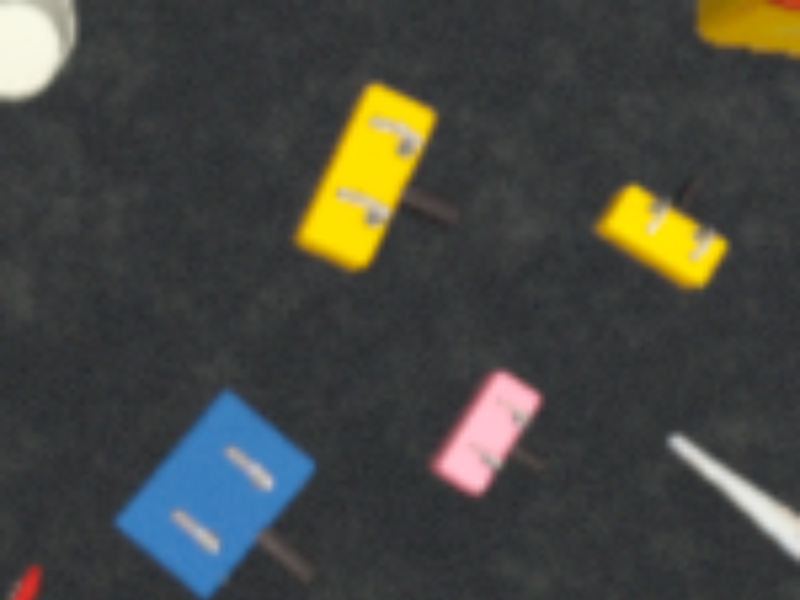

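View pics/crop2.png

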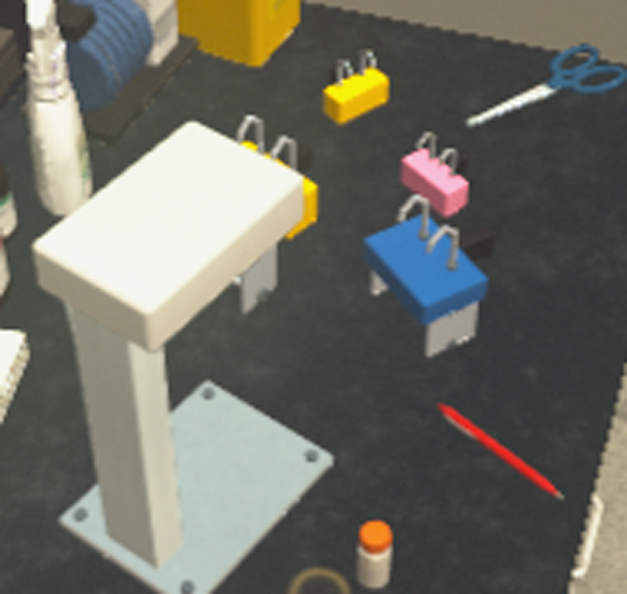

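Crop 1 confirms the target: the large yellow weight at crop (368,175), 47 x 106 mm. The other yellow one at (663,237) is smaller, and the third is pink. The blue weight's rectangle of 73 x 105 mm at z 79 mm and the head's 179 x 112 mm at z 343 mm match the given sizes.

```bash
cat > p.py <<'E'
from h import *
import sys
from scipy.spatial.transform import Rotation as R
def frame(yaw,lean):
    a=np.radians(yaw); d=np.array([np.cos(a),np.sin(a),0]); y=np.array([np.sin(a),-np.cos(a),0])
    l=np.radians(lean); z=np.sin(l)*d-np.cos(l)*np.array([0,0,1.]); return np.stack([np.cross(y,z),y,z],1)
def plan(target,yaw,lean,op,n,start=None):
    """rows from the present (or given) pose to a grasp-point target (mm)"""
    s=read_state(); q=s['orientation']; R0=R.from_quat([*q[1:],q[0]]).as_matrix(); p0=np.array(s['eef_pos'])*1000
    if start is not None: p0,R0=start
    R1=frame(yaw,lean); p1=np.array(target)+5*R1[:,2]
    w=R.from_matrix(R0.T@R1).as_rotvec(); dp=(p1-p0)/n
    print('dist',np.linalg.norm(p1-p0).round(1),'ang',np.degrees(np.linalg.norm(w)).round(2))
    for i in range(n):
        Ri=R0@R.from_rotvec(w*i/n).as_matrix()
        r=np.r_[op,Ri.T@dp/25,np.degrees(w/n)/6]
        print([float(x) for x in r.round(2)],end=',\n')
    return p1,R1
def st():
    s=read_state(); q=s['orientation']; M=R.from_quat([*q[1:],q[0]]).as_matrix(); z=M[:,2]; y=M[:,1]
    g=np.array(s['eef_pos'])*1000-5*z
    print('t',s['clock'],'grasp',g.round(1),'yaw',np.degrees(np.arctan2(y[0],-y[1])).round(2),'lean',np.degrees(np.arccos(-z[2])).round(2),'roll',np.degrees(y[2]).round(2),'F',np.round(s['ft_force'],1),'w',round(s['grip_width']*1000,1),'q',np.round(s['joint_pos'],2))
def W(org,yaw,x,z):
    a=np.radians(yaw); return np.array([org[0]+x*np.cos(a),org[1]+x*np.sin(a),org[2]+z])
B=(451.9,-123.,0); BY=49.6; Y=(648.7,-221.3,0); YY=64.9; S=(566,115.1,0); SY=72.
E
python3 - <<'E'
from p import *
g=W(B,BY,-62,65); z=frame(BY,40)[:,2]
e=plan(g-100*z,BY,40,.8,20)
plan(g,BY,40,.8,5,e)
E
```

```text
dist 370.8 ang 49.62
[0.8, 0.56, -0.44, 0.21, 0.09, 0.33, -0.24],
[0.8, 0.56, -0.43, 0.24, 0.09, 0.33, -0.24],
[0.8, 0.56, -0.41, 0.26, 0.09, 0.33, -0.24],
[0.8, 0.56, -0.39, 0.28, 0.09, 0.33, -0.24],
[0.8, 0.56, -0.38, 0.31, 0.09, 0.33, -0.24],
[0.8, 0.56, -0.36, 0.33, 0.09, 0.33, -0.24],
[0.8, 0.56, -0.34, 0.35, 0.09, 0.33, -0.24],
[0.8, 0.55, -0.32, 0.37, 0.09, 0.33, -0.24],
[0.8, 0.55, -0.31, 0.39, 0.09, 0.33, -0.24],
[0.8, 0.54, -0.29, 0.42, 0.09, 0.33, -0.24],
[0.8, 0.53, -0.27, 0.44, 0.09, 0.33, -0.24],
[0.8, 0.53, -0.25, 0.46, 0.09, 0.33, -0.24],
[0.8, 0.52, -0.24, 0.48, 0.09, 0.33, -0.24],
[0.8, 0.51, -0.22, 0.5, 0.09, 0.33, -0.24],
[0.8, 0.49, -0.2, 0.52, 0.09, 0.33, -0.24],
[0.8, 0.48, -0.19, 0.53, 0.09, 0.33, -0.24],
[0.8, 0.47, -0.17, 0.55, 0.09, 0.33, -0.24],
[0.8, 0.45, -0.15, 0.57, 0.09, 0.33, -0.24],
[0.8, 0.44, -0.14, 0.58, 0.09, 0.33, -0.24],
[0.8, 0.42, -0.12, 0.6, 0.09, 0.33, -0.24],
dist 100.0 ang 0.0
[0.8, 0.0, 0.0, 0.8, 0.0, 0.0, 0.0],
[0.8, 0.0, 0.0, 0.8, 0.0, 0.0, 0.0],
[0.8, 0.0, 0.0, 0.8, 0.0, 0.0, 0.0],
[0.8, 0.0, 0.0, 0.8, 0.0, 0.0, 0.0],
[0.8, 0.0, 0.0, 0.8, 0.0, 0.0, 0.0],
```

Emit:
play_rows --plan '[[[0.8,0.56,-0.44,0.21,0.09,0.33,-0.24],[0.8,0.56,-0.43,0.24,0.09,0.33,-0.24],[0.8,0.56,-0.41,0.26,0.09,0.33,-0.24],[0.8,0.56,-0.39,0.28,0.09,0.33,-0.24],[0.8,0.56,-0.38,0.31,0.09,0.33,-0.24],[0.8,0.56,-0.36,0.33,0.09,0.33,-0.24],[0.8,0.56,-0.34,0.35,0.09,0.33,-0.24],[0.8,0.55,-0.32,0.37,0.09,0.33,-0.24],[0.8,0.55,-0.31,0.39,0.09,0.33,-0.24],[0.8,0.54,-0.29,0.42,0.09,0.33,-0.24]]]'

```text
clock: 0.93
eef_pos: [0.2786, -0.3665, 0.1918]
orientation: [-0.076, 0.94, 0.289, 0.162]
ft_force: [-0.3, -0.1, -0.0]
grip_width: 0.0682
grasp_force: 0.0
```

Emit:
play_rows --plan '[[[0.8,0.53,-0.27,0.44,0.09,0.33,-0.24],[0.8,0.53,-0.25,0.46,0.09,0.33,-0.24],[0.8,0.52,-0.24,0.48,0.09,0.33,-0.24],[0.8,0.51,-0.22,0.5,0.09,0.33,-0.24],[0.8,0.49,-0.2,0.52,0.09,0.33,-0.24],[0.8,0.48,-0.19,0.53,0.09,0.33,-0.24],[0.8,0.47,-0.17,0.55,0.09,0.33,-0.24],[0.8,0.45,-0.15,0.57,0.09,0.33,-0.24],[0.8,0.44,-0.14,0.58,0.09,0.33,-0.24],[0.8,0.42,-0.12,0.6,0.09,0.33,-0.24]]]'

```text
clock: 1.77
eef_pos: [0.3729, -0.2153, 0.1396]
orientation: [-0.147, 0.851, 0.394, 0.315]
ft_force: [0.1, -0.3, -0.6]
grip_width: 0.0687
grasp_force: 0.0
```

Run:
```python
from p import *
st()
g=W(B,BY,-62,65); print(g); z=frame(BY,40)[:,2]
plan(g,BY,40,.8,5)
```

```text
t 1.7667 grasp [ 370.8 -217.8  143.4] yaw 49.77 lean 40.69 roll -0.13 F [ 0.1 -0.3 -0.6] w 68.7 q [-0.96  0.26  2.    0.74  1.21 -0.65]
[ 411.71656613 -170.21537507   65.        ]
dist 100.4 ang 0.72
[0.8, -0.03, 0.01, 0.8, -0.01, -0.02, 0.0],
[0.8, -0.03, 0.01, 0.8, -0.01, -0.02, 0.0],
[0.8, -0.02, 0.0, 0.8, -0.01, -0.02, 0.0],
[0.8, -0.02, 0.0, 0.8, -0.01, -0.02, 0.0],
[0.8, -0.02, 0.0, 0.8, -0.01, -0.02, 0.0],
```

Emit:
play_rows --plan '[[[0.8,-0.03,0.01,0.8,-0.01,-0.02,0],[0.8,-0.03,0.01,0.8,-0.01,-0.02,0],[0.8,-0.02,0,0.8,-0.01,-0.02,0],[0.8,-0.02,0,0.8,-0.01,-0.02,0],[0.8,-0.02,0,0.8,-0.01,-0.02,0],[0.8,0,0,0,0,0,0]]]'

```text
clock: 2.27
eef_pos: [0.4131, -0.1667, 0.0595]
orientation: [-0.145, 0.853, 0.394, 0.31]
ft_force: [-0.1, 0.2, 0.3]
grip_width: 0.0681
grasp_force: 0.0
```

Run:
```python
from p import *
st()
c=cam('side'); save(c['image'],'a1.png',(300,120,460,260),5)
```

```text
t 2.2667 grasp [ 411.  -169.2   63.4] yaw 49.61 lean 40.0 roll -0.14 F [-0.1  0.2  0.3] w 68.1 q [-0.81  0.42  2.04  0.87  0.99 -0.72]
```

View pics/a1.png

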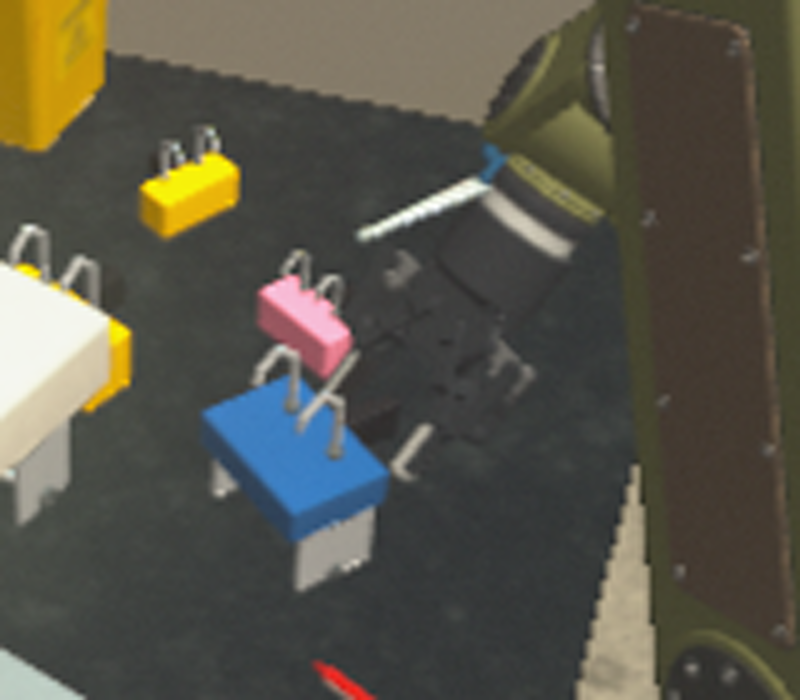

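The picture shows the fingers at (330,390) and (410,450), one on each side of the black tab at (370,415). I'll close the gripper.

Emit:
play_rows --plan '[[[0,0,0,0,0,0,0],[0,0,0,0,0,0,0],[0,0,0,0,0,0,0],[0,0,0,0,0,0,0],[0,0,0,0,0,0,0],[0,0,0,0,0,0,0],[0,0,0,0,0,0,0],[0,0,0,0,0,0,0]]]'

```text
clock: 2.98
eef_pos: [0.4134, -0.1693, 0.0623]
orientation: [-0.142, 0.853, 0.394, 0.311]
ft_force: [-3.0, -2.4, 6.8]
grip_width: 0.0132
grasp_force: 58.8
```

Run:
```python
from p import *
st()
s=read_state(); z=R.from_quat([*s['orientation'][1:],s['orientation'][0]]).as_matrix()[:,2]; g=np.array(s['eef_pos'])*1000-5*z
e=plan(g+[0,0,40],BY,40,0,4)
# in front of the stand: 90 mm ahead of seat, 26 mm above hang
T=W(S,SY,-62-95,127+65+26); print(T)
plan(T,SY,40,0,16,e)
```

```text
t 2.9833 grasp [ 411.3 -171.7   66.2] yaw 49.51 lean 40.0 roll 0.14 F [-3.  -2.4  6.8] w 13.2 q [-0.81  0.41  2.04  0.87  0.99 -0.72]
dist 40.0 ang 0.17
[0.0, 0.26, 0.0, -0.31, 0.01, -0.0, 0.0],
[0.0, 0.26, 0.0, -0.31, 0.01, -0.0, 0.0],
[0.0, 0.26, 0.0, -0.31, 0.01, -0.0, 0.0],
[0.0, 0.26, 0.0, -0.31, 0.01, -0.0, 0.0],
[517.48433188 -34.21587306 218.        ]
dist 206.4 ang 22.4
[0.0, 0.51, -0.02, 0.06, 0.15, -0.0, -0.18],
[0.0, 0.51, -0.01, 0.06, 0.15, -0.0, -0.18],
[0.0, 0.51, -0.0, 0.06, 0.15, -0.0, -0.18],
[0.0, 0.51, 0.01, 0.06, 0.15, -0.0, -0.18],
[0.0, 0.51, 0.02, 0.06, 0.15, -0.0, -0.18],
[0.0, 0.51, 0.03, 0.06, 0.15, -0.0, -0.18],
[0.0, 0.51, 0.04, 0.06, 0.15, -0.0, -0.18],
[0.0, 0.51, 0.05, 0.06, 0.15, -0.0, -0.18],
[0.0, 0.51, 0.06, 0.06, 0.15, -0.0, -0.18],
[0.0, 0.51, 0.07, 0.06, 0.15, -0.0, -0.18],
[0.0, 0.51, 0.08, 0.06, 0.15, -0.0, -0.18],
[0.0, 0.5, 0.09, 0.06, 0.15, -0.0, -0.18],
[0.0, 0.5, 0.1, 0.06, 0.15, -0.0, -0.18],
[0.0, 0.5, 0.11, 0.06, 0.15, -0.0, -0.18],
[0.0, 0.5, 0.12, 0.05, 0.15, -0.0, -0.18],
[0.0, 0.5, 0.13, 0.05, 0.15, -0.0, -0.18],
```

Emit:
play_rows --plan '[[[0,0.26,0,-0.31,0,0,0],[0,0.26,0,-0.31,0,0,0],[0,0.26,0,-0.31,0,0,0],[0,0.26,0,-0.31,0,0,0]]]'

```text
clock: 3.32
eef_pos: [0.4133, -0.1688, 0.1035]
orientation: [-0.142, 0.853, 0.394, 0.311]
ft_force: [-0.3, 0.1, -2.6]
grip_width: 0.0132
grasp_force: 58.7
```

Emit:
play_rows --plan '[[[0,0.51,-0.02,0.06,0.15,0,-0.18],[0,0.51,-0.01,0.06,0.15,0,-0.18],[0,0.51,0,0.06,0.15,0,-0.18],[0,0.51,0.01,0.06,0.15,0,-0.18],[0,0.51,0.02,0.06,0.15,0,-0.18],[0,0.51,0.03,0.06,0.15,0,-0.18],[0,0.51,0.04,0.06,0.15,0,-0.18],[0,0.51,0.05,0.06,0.15,0,-0.18]]]'

```text
clock: 3.98
eef_pos: [0.466, -0.0999, 0.1596]
orientation: [-0.172, 0.81, 0.476, 0.295]
ft_force: [1.1, -0.8, -3.0]
grip_width: 0.0134
grasp_force: 58.7
```

Emit:
play_rows --plan '[[[0,0.51,0.06,0.06,0.15,0,-0.18],[0,0.51,0.07,0.06,0.15,0,-0.18],[0,0.51,0.08,0.06,0.15,0,-0.18],[0,0.5,0.09,0.06,0.15,0,-0.18],[0,0.5,0.1,0.06,0.15,0,-0.18],[0,0.5,0.11,0.06,0.15,0,-0.18],[0,0.5,0.12,0.05,0.15,0,-0.18],[0,0.5,0.13,0.05,0.15,0,-0.18],[0,0,0,0,0,0,0]]]'

```text
clock: 4.73
eef_pos: [0.5192, -0.0297, 0.216]
orientation: [-0.2, 0.759, 0.555, 0.277]
ft_force: [0.9, -0.5, -2.8]
grip_width: 0.0131
grasp_force: 58.8
```

Run:
```python
from p import *
st()
c=cam('top'); np.savez('top1.npz',**c); s=cam('side'); np.savez('side1.npz',**s)
save(s['image'],'b1.png',(220,110,420,310),3)
im=c['image'];P=cloud(c);hsv=cv2.cvtColor(im,cv2.COLOR_RGB2HSV)
k=(hsv[...,0]>95)&(hsv[...,0]<125)&(hsv[...,1]>120)&(P[...,1]<.12)&(P[...,1]>-.2)&(P[...,0]<.66)&(P[...,0]>.4)&(P[...,2]>.15)
pz=P[k]; print(k.sum(), cv2.minAreaRect((pz[:,:2]*1000).astype(np.float32)))
A=np.c_[pz[:,:2],np.ones(len(pz))]; co=np.linalg.lstsq(A,pz[:,2],rcond=None)[0]; d=np.array([np.cos(np.radians(72)),np.sin(np.radians(72))])
print('z med',np.median(pz[:,2]),'slope x',np.degrees(co[:2]@d),'slope y',np.degrees(co[:2]@[-d[1],d[0]]))
v,u=np.where(k); print(u.min(),u.max(),v.min(),v.max())
```

```text
t 4.7333 grasp [518.2 -32.8 219.9] yaw 72.22 lean 39.96 roll 0.28 F [ 0.9 -0.5 -2.8] w 13.1 q [-0.42  0.28  1.75  0.73  1.29 -0.39]
830 ((532.6207885742188, 14.467445373535156), (100.5453872680664, 105.46770477294922), 71.5938491821289)
z med 0.2318874807797151 slope x -156.5484999062424 slope y 13.126230051820311
4 468 111 286
```

View pics/b1.png

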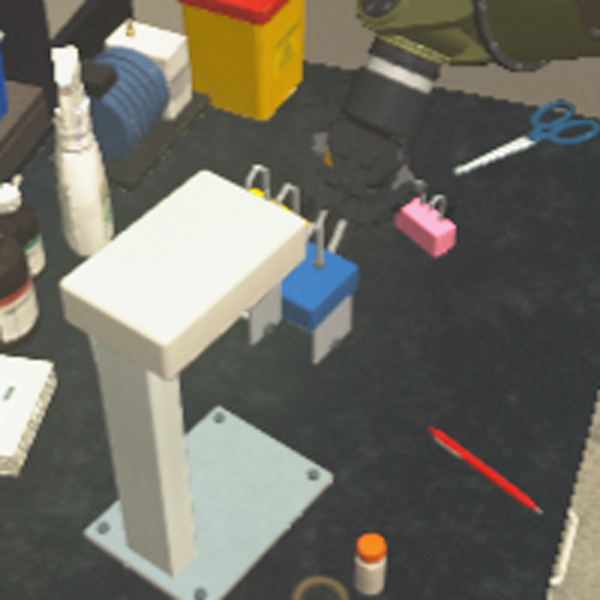

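The blue weight is held level at about (320,285), in front of the head, and the stand cheek at (262,315) is visible. Next I'll refine the in-hand pose and the stand pose.

```bash
cat > q.py <<'E'
from p import *
def blockpose(c,hue,zr,xr,yr,yaw,smin=120):
    im=c['image'];P=cloud(c);hsv=cv2.cvtColor(im,cv2.COLOR_RGB2HSV)
    k=(hsv[...,0]>=hue[0])&(hsv[...,0]<=hue[1])&(hsv[...,1]>smin)
    for i,r in ((0,xr),(1,yr),(2,zr)): k&=(P[...,i]>r[0])&(P[...,i]<r[1])
    p=P[k]; r=cv2.minAreaRect((p[:,:2]*1000).astype(np.float32))
    A=np.c_[p[:,:2],np.ones(len(p))]; co=np.linalg.lstsq(A,p[:,2],rcond=None)[0]
    a=np.radians(yaw); d=np.array([np.cos(a),np.sin(a)])
    print(len(p),np.round(r[0],1),np.round(r[1],1),round(r[2],2),'z',np.median(p[:,2]).round(4),'slope fwd/lat deg',np.degrees([co[:2]@d,co[:2]@[-d[1],d[0]]]).round(1))
E
python3 - <<'E'
from q import *
c=dict(np.load('top1.npz')); blockpose(c,(95,125),(.2,.25),(.45,.62),(-.1,.1),72)
s=dict(np.load('side0.npz')); P=cloud(s); hsv=cv2.cvtColor(s['image'],cv2.COLOR_RGB2HSV)
L=np.c_[(P[...,0]*1000-S[0]).ravel(),(P[...,1]*1000-S[1]).ravel()]@np.array([[np.cos(np.radians(72)),-np.sin(np.radians(72))],[np.sin(np.radians(72)),np.cos(np.radians(72))]])
L=L.reshape(400,640,2); z=P[...,2]*1000
def rep(n,k):
    p=L[k].astype(np.float32); print(n,k.sum(),np.round(cv2.minAreaRect(p),2) if 0 else [np.round(t,1) for t in cv2.minAreaRect(p)],'x',np.percentile(p[:,0],[1,99]).round(1),'y',np.percentile(p[:,1],[1,99]).round(1))
near=(abs(L[...,0]-35)<120)&(abs(L[...,1])<100)
rep('base',near&(z>7)&(z<18)&(hsv[...,2]>110))
rep('head',near&(z>338)&(z<352))
rep('cheek',(abs(L[...,0])<35)&(abs(L[...,1])<60)&(z>235)&(z<285))
k=(abs(L[...,0])<35)&(abs(L[...,1])<60)&(z>235)&(z<285)
print('cheek z',np.percentile(z[k],[1,99]),'y med',np.median(L[k][:,1]))
c=dict(np.load('top0.npz'));P=cloud(c);z=P[...,2]*1000;k=(z>6)&(z<18)
Lt=((P[...,:2]*1000-np.array(S[:2]))@np.array([[np.cos(np.radians(72)),-np.sin(np.radians(72))],[np.sin(np.radians(72)),np.cos(np.radians(72))]]));L=Lt
hsv=cv2.cvtColor(c['image'],cv2.COLOR_RGB2HSV)
rep('base top',(z>6)&(z<18)&(abs(L[...,0]-35)<120)&(abs(L[...,1])<100)&(hsv[...,2]>110))
E
```

```text
814 [537.4  28.8] [ 71.4 105.3] 72.39 z 0.2318 slope fwd/lat deg [ 0.2 -0.3]
base 2178 [array([36.5,  1.4]), array([200.7, 151.5]), np.float64(0.0)] x [-60.8 135.6] y [-70.8  75.3]
head 2438 [array([39.4,  0.8]), array([113.4, 177. ]), np.float64(89.6)] x [-43.8 126.4] y [-52.3  55.9]
cheek 117 [array([ 1.4, 47.9]), array([30.2, 30.2]), np.float64(50.1)] x [-16.5  21. ] y [28.7 53.8]
cheek z [249.09800757 284.21471528] y med 50.62779657496627
base top 576 [array([31.4,  0.2]), array([191.7, 148.4]), np.float64(0.1)] x [-63.9 113.5] y [-72.3  74. ]
```

Emit:
play_rows --plan '[[[0,0.24,0,0.2,0,0,0],[0,0.24,0,0.2,0,0,0],[0,0.24,0,0.2,0,0,0],[0,0.24,0,0.2,0,0,0],[0,0.24,0,0.2,0,0,0],[0,0.24,0,0.2,0,0,0],[0,0.24,0,0.2,0,0,0],[0,0.24,0,0.2,0,0,0],[0,0.24,0,0.2,0,0,0],[0,0.24,0,0.2,0,0,0]]]'

```text
clock: 5.67
eef_pos: [0.5421, 0.044, 0.2147]
orientation: [-0.2, 0.76, 0.553, 0.277]
ft_force: [0.6, 0.6, -3.4]
grip_width: 0.013
grasp_force: 58.8
```

Emit:
play_rows --plan '[[[0,0.24,0,0.2,0,0,0],[0,0.21,0,0.18,0,0,0],[0,0,0,0,0,0,0]]]'

```text
clock: 5.92
eef_pos: [0.5466, 0.0584, 0.2146]
orientation: [-0.2, 0.76, 0.553, 0.277]
ft_force: [-0.6, 0.1, -4.0]
grip_width: 0.0132
grasp_force: 58.7
```

Run:
```python
from q import *
st()
s=cam('side'); save(s['image'],'b2.png',(250,130,370,250),5); np.savez('side2.npz',**s)
T=W(S,SY,-62+.5,65+127);print(T)
```

```text
t 5.9167 grasp [545.6  55.3 218.5] yaw 72.07 lean 39.96 roll 0.15 F [-0.6  0.1 -4. ] w 13.2 q [-0.24  0.29  1.74  0.77  1.17 -0.26]
[546.99545485  56.61002425 192.        ]
```

View pics/b2.png

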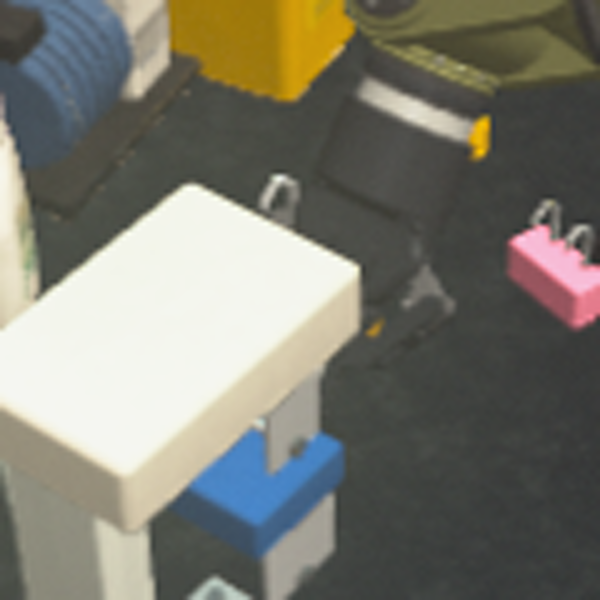

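The weight sits under the head, with its block at (265,495) behind the stand cheek at (295,420). There is no contact, so I'll lower it.

Emit:
play_rows --plan '[[[0,-0.13,0,0.15,0,0,0],[0,-0.13,0,0.15,0,0,0],[0,-0.13,0,0.15,0,0,0],[0,-0.13,0,0.15,0,0,0],[0,-0.06,0,0.07,0,0,0],[0,0,0,0,0,0,0]]]'

```text
clock: 6.47
eef_pos: [0.5462, 0.0567, 0.1917]
orientation: [-0.2, 0.76, 0.553, 0.277]
ft_force: [-0.1, -0.2, -2.9]
grip_width: 0.0135
grasp_force: 58.8
```

Run:
```python
from q import *
st()
```

```text
t 6.4667 grasp [545.2  53.7 195.5] yaw 72.0 lean 39.94 roll 0.08 F [-0.1 -0.2 -2.9] w 13.5 q [-0.24  0.33  1.76  0.78  1.14 -0.3 ]
```

Emit:
play_rows --plan '[[[0,-0.01,0,0.045,0,0,0],[0,-0.01,0,0.045,0,0,0],[0,-0.01,0,0.045,0,0,0],[0,0,0,0,0,0,0]]]'

```text
clock: 6.8
eef_pos: [0.547, 0.0584, 0.1895]
orientation: [-0.2, 0.76, 0.553, 0.277]
ft_force: [0.6, -1.1, -0.8]
grip_width: 0.0132
grasp_force: 59.0
```

Run:
```python
from q import *
st()
```

```text
t 6.8 grasp [546.   55.4 193.3] yaw 72.01 lean 39.96 roll 0.17 F [ 0.6 -1.1 -0.8] w 13.2 q [-0.24  0.33  1.76  0.78  1.13 -0.3 ]
```

Emit:
play_rows --plan '[[[0,-0.02,0,0.02,0,0,0],[0,0,0,0,0,0,0],[0,0,0,0,0,0,0]]]'

```text
clock: 7.05
eef_pos: [0.547, 0.0583, 0.1891]
orientation: [-0.2, 0.76, 0.553, 0.277]
ft_force: [-0.5, -0.2, 2.0]
grip_width: 0.0134
grasp_force: 59.1
```

Run:
```python
from q import *
st()
s=cam('side'); save(s['image'],'b3.png',(250,150,370,270),5)
```

```text
t 7.05 grasp [546.   55.3 192.9] yaw 72.01 lean 39.97 roll 0.19 F [-0.5 -0.2  2. ] w 13.4 q [-0.24  0.33  1.76  0.79  1.13 -0.3 ]
```

The bar carries the weight (Fz +2 N, height 126.7 mm against 127 expected), so I'll release it.

Emit:
play_rows --plan '[[[0.2,0,0,0,0,0,0],[0.3,0,0,0,0,0,0],[0.5,0,0,0,0,0,0],[0.6,0,0,0,0,0,0],[0.6,0,0,0,0,0,0]]]'

```text
clock: 7.52
eef_pos: [0.5469, 0.0583, 0.1887]
orientation: [-0.2, 0.76, 0.553, 0.277]
ft_force: [-0.2, 0.5, 0.4]
grip_width: 0.0513
grasp_force: 0.0
```

Emit:
play_rows --plan '[[[0.6,0,0,-0.2,0,0,0],[0.6,0,0,-0.5,0,0,0],[0.6,0,0,-0.7,0,0,0],[0.6,0,0,-0.8,0,0,0],[0.6,0,0,-0.8,0,0,0],[0.6,0,0,-0.8,0,0,0],[0.6,0,0,-0.8,0,0,0]]]'

```text
clock: 8.1
eef_pos: [0.5233, -0.013, 0.2785]
orientation: [-0.199, 0.76, 0.553, 0.277]
ft_force: [0.1, 0.0, -0.5]
grip_width: 0.0514
grasp_force: 0.0
```

Run:
```python
from q import *
st()
s=cam('side'); save(s['image'],'b4.png',(250,130,400,270),4); np.savez('side3.npz',**s)
c=cam('top'); np.savez('top3.npz',**c)
g=W(Y,YY,-49,34); z=frame(YY,40)[:,2]
e=plan(g-90*z+[0,0,10],YY,40,.8,14)
```

```text
t 8.1 grasp [522.3 -16.1 282.4] yaw 72.0 lean 39.92 roll 0.19 F [ 0.1  0.  -0.5] w 51.4 q [-0.38  0.21  1.68  0.71  1.37 -0.27]
dist 355.6 ang 7.01
[0.8, -0.89, 0.48, -0.1, -0.05, 0.0, 0.07],
[0.8, -0.88, 0.49, -0.1, -0.05, 0.0, 0.07],
[0.8, -0.88, 0.5, -0.1, -0.05, 0.0, 0.07],
[0.8, -0.88, 0.5, -0.09, -0.05, 0.0, 0.07],
[0.8, -0.87, 0.51, -0.09, -0.05, 0.0, 0.07],
[0.8, -0.87, 0.52, -0.09, -0.05, 0.0, 0.07],
[0.8, -0.87, 0.52, -0.09, -0.05, 0.0, 0.07],
[0.8, -0.86, 0.53, -0.08, -0.05, 0.0, 0.07],
[0.8, -0.86, 0.54, -0.08, -0.05, 0.0, 0.07],
[0.8, -0.86, 0.54, -0.08, -0.05, 0.0, 0.07],
[0.8, -0.85, 0.55, -0.08, -0.05, 0.0, 0.07],
[0.8, -0.85, 0.56, -0.07, -0.05, 0.0, 0.07],
[0.8, -0.84, 0.56, -0.07, -0.05, 0.0, 0.07],
[0.8, -0.84, 0.57, -0.07, -0.05, 0.0, 0.07],
```

View pics/b4.png

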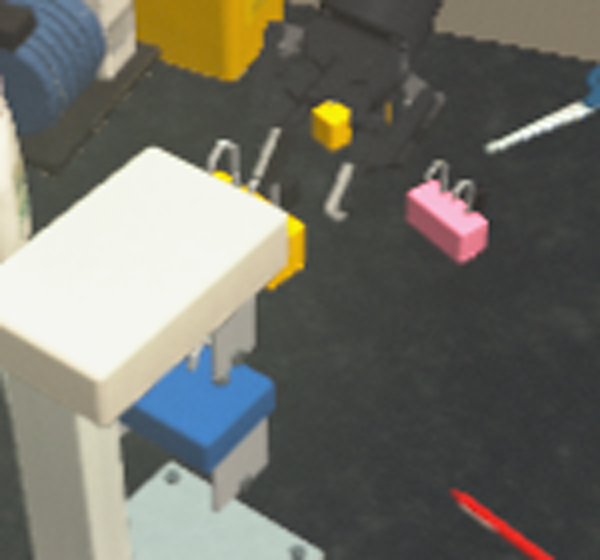

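The blue weight hangs free and straight on the bar, with its block at (205,410). Next is the yellow weight.

Emit:
play_rows --plan '[[[0.8,-0.89,0.48,-0.1,-0.05,0,0.07],[0.8,-0.88,0.49,-0.1,-0.05,0,0.07],[0.8,-0.88,0.5,-0.1,-0.05,0,0.07],[0.8,-0.88,0.5,-0.09,-0.05,0,0.07],[0.8,-0.87,0.51,-0.09,-0.05,0,0.07],[0.8,-0.87,0.52,-0.09,-0.05,0,0.07],[0.8,-0.87,0.52,-0.09,-0.05,0,0.07],[0.8,-0.86,0.53,-0.08,-0.05,0,0.07],[0.8,-0.86,0.54,-0.08,-0.05,0,0.07],[0.8,-0.86,0.54,-0.08,-0.05,0,0.07]]]'

```text
clock: 9.03
eef_pos: [0.5811, -0.2275, 0.153]
orientation: [-0.19, 0.785, 0.517, 0.284]
ft_force: [1.2, 0.0, 0.4]
grip_width: 0.0681
grasp_force: 0.0
```

Emit:
play_rows --plan '[[[0.8,-0.85,0.55,-0.08,-0.05,0,0.07],[0.8,-0.85,0.56,-0.07,-0.05,0,0.07],[0.8,-0.84,0.56,-0.07,-0.05,0,0.07],[0.8,-0.84,0.57,-0.07,-0.05,0,0.07],[0.8,0,0,0,0,0,0]]]'

```text
clock: 9.45
eef_pos: [0.6032, -0.3151, 0.1014]
orientation: [-0.187, 0.795, 0.501, 0.286]
ft_force: [-0.7, 0.3, -0.7]
grip_width: 0.0685
grasp_force: 0.0
```

Run:
```python
from q import *
st()
c=dict(np.load('top3.npz')); blockpose(c,(18,35),(.04,.056),(.55,.75),(-.32,-.12),YY)
g=W(Y,YY,-49,34); print(g); plan(g,YY,40,.8,6)
s=cam('side'); np.savez('side4.npz',**s); blockpose(s,(95,125),(.18,.225),(.45,.65),(.0,.2),72)
```

```text
t 9.45 grasp [ 601.8 -318.   105.2] yaw 64.64 lean 39.96 roll -0.62 F [-0.7  0.3 -0.7] w 68.5 q [-0.75  0.84  1.17  0.66  1.43 -0.5 ]
372 [ 648.4 -220.9] [ 46.8 105.7] 64.55 z 0.0482 slope fwd/lat deg [-0.5 -0.4]
[ 627.91422829 -265.67287115   34.        ]
dist 92.2 ang 0.67
[0.8, -0.01, 0.01, 0.61, -0.01, 0.0, -0.02],
[0.8, -0.01, 0.01, 0.61, -0.01, 0.0, -0.02],
[0.8, -0.01, 0.01, 0.61, -0.01, 0.0, -0.02],
[0.8, -0.01, 0.01, 0.61, -0.01, 0.0, -0.02],
[0.8, -0.01, 0.01, 0.61, -0.01, 0.0, -0.02],
[0.8, -0.01, 0.01, 0.61, -0.01, 0.0, -0.02],
494 [543.4 126.5] [71.9 63.8] 73.54 z 0.206 slope fwd/lat deg [-0.7 -6.5]
```

Emit:
play_rows --plan '[[[0.8,-0.01,0.01,0.61,-0.01,0,-0.02],[0.8,-0.01,0.01,0.61,-0.01,0,-0.02],[0.8,-0.01,0.01,0.61,-0.01,0,-0.02],[0.8,-0.01,0.01,0.61,-0.01,0,-0.02],[0.8,-0.01,0.01,0.61,-0.01,0,-0.02],[0.8,-0.01,0.01,0.61,-0.01,0,-0.02],[0.8,0,0,0,0,0,0]]]'

```text
clock: 10.08
eef_pos: [0.6294, -0.2585, 0.0313]
orientation: [-0.183, 0.791, 0.507, 0.288]
ft_force: [0.3, 0.7, -1.0]
grip_width: 0.0685
grasp_force: 0.0
```

Run:
```python
from q import *
st()
```

```text
t 10.0833 grasp [ 628.1 -261.4   35.1] yaw 65.25 lean 39.98 roll 0.13 F [ 0.3  0.7 -1. ] w 68.5 q [-0.66  0.9   1.23  0.71  1.27 -0.54]
```

Emit:
play_rows --plan '[[[0.8,-0.11,0,-0.09,0,0,0],[0,0,0,0,0,0,0],[0,0,0,0,0,0,0],[0,0,0,0,0,0,0],[0,0,0,0,0,0,0],[0,0,0,0,0,0,0],[0,0,0,0,0,0,0],[0,0,0,0,0,0,0],[0,0,0,0,0,0,0]]]'

```text
clock: 10.83
eef_pos: [0.6282, -0.2647, 0.0344]
orientation: [-0.181, 0.792, 0.507, 0.289]
ft_force: [-1.0, -2.7, 4.9]
grip_width: 0.0132
grasp_force: 60.1
```

Run:
```python
from q import *
st()
s=read_state(); z=R.from_quat([*s['orientation'][1:],s['orientation'][0]]).as_matrix()[:,2]; g=np.array(s['eef_pos'])*1000-5*z
# target origin height: tips (83) must clear bar top 133+3
T=W(S,SY,-49-100,34+61.5); print(T)
e=plan(g+[0,0,61],YY,40,0,5)
plan(T,SY,40,0,16,e)
```

```text
t 10.8333 grasp [ 626.8 -267.6   38.3] yaw 65.12 lean 39.93 roll 0.38 F [-1.  -2.7  4.9] w 13.2 q [-0.67  0.9   1.23  0.71  1.28 -0.54]
[519.95646784 -26.60742093  95.5       ]
dist 61.0 ang 0.44
[0.0, 0.31, 0.0, -0.37, 0.01, 0.0, 0.01],
[0.0, 0.31, 0.0, -0.37, 0.01, 0.0, 0.01],
[0.0, 0.31, 0.0, -0.37, 0.01, 0.0, 0.01],
[0.0, 0.31, 0.0, -0.37, 0.01, 0.0, 0.01],
[0.0, 0.31, 0.0, -0.37, 0.01, 0.0, 0.01],
dist 264.0 ang 7.1
[0.0, 0.33, -0.5, 0.29, 0.05, -0.0, -0.06],
[0.0, 0.33, -0.5, 0.29, 0.05, -0.0, -0.06],
[0.0, 0.33, -0.49, 0.29, 0.05, -0.0, -0.06],
[0.0, 0.33, -0.49, 0.29, 0.05, -0.0, -0.06],
[0.0, 0.34, -0.48, 0.29, 0.05, -0.0, -0.06],
[0.0, 0.34, -0.48, 0.3, 0.05, -0.0, -0.06],
[0.0, 0.34, -0.48, 0.3, 0.05, -0.0, -0.06],
[0.0, 0.35, -0.47, 0.3, 0.05, -0.0, -0.06],
[0.0, 0.35, -0.47, 0.3, 0.05, -0.0, -0.06],
[0.0, 0.35, -0.47, 0.31, 0.05, -0.0, -0.06],
[0.0, 0.35, -0.46, 0.31, 0.05, -0.0, -0.06],
[0.0, 0.36, -0.46, 0.31, 0.05, -0.0, -0.06],
[0.0, 0.36, -0.46, 0.31, 0.05, -0.0, -0.06],
[0.0, 0.36, -0.45, 0.32, 0.05, -0.0, -0.06],
[0.0, 0.36, -0.45, 0.32, 0.05, -0.0, -0.06],
[0.0, 0.37, -0.45, 0.32, 0.05, -0.0, -0.06],
```

The yellow weight is gripped. At 40° lean the gripper body would come near the blue tab during the pass, so I'll carry it with the tool tipped 15° further (weight's back up) and level it while lowering onto the crossbar.

Emit:
play_rows --plan '[[[0,0.31,0,-0.37,0,0,0],[0,0.31,0,-0.37,0,0,0],[0,0.31,0,-0.37,0,0,0],[0,0.31,0,-0.37,0,0,0],[0,0.31,0,-0.37,0,0,0],[0,0,0,0,0,0,0]]]'

```text
clock: 11.33
eef_pos: [0.6286, -0.2648, 0.0979]
orientation: [-0.18, 0.791, 0.507, 0.29]
ft_force: [0.1, -0.3, -1.1]
grip_width: 0.0135
grasp_force: 59.1
```

Run:
```python
from q import *
st()
T=W(S,SY,-134,86)
plan(T,SY,55,0,18)
c=dict(np.load('side4.npz')); P=cloud(c)*1000; hsv=cv2.cvtColor(c['image'],cv2.COLOR_RGB2HSV)
a=np.radians(72); Lx=(P[...,0]-566)*np.cos(a)+(P[...,1]-115.1)*np.sin(a); Ly=-(P[...,0]-566)*np.sin(a)+(P[...,1]-115.1)*np.cos(a)
k=(hsv[...,0]>95)&(hsv[...,0]<125)&(hsv[...,1]>120)&(abs(Lx)<60)&(abs(Ly)<70)&(P[...,2]>190)
for y0 in range(-60,60,15):
    j=k&(Ly>=y0)&(Ly<y0+15)
    if j.sum()>5: print(y0,j.sum(),'z95',np.percentile(P[j][:,2],[20,50,95]).round(1),'x',Lx[j].min().round(1),Lx[j].max().round(1))
```

```text
t 11.3333 grasp [ 627.3 -267.7  101.7] yaw 65.13 lean 39.89 roll 0.59 F [ 0.1 -0.3 -1.1] w 13.5 q [-0.67  0.81  1.22  0.7   1.35 -0.48]
dist 276.5 ang 16.64
[0.0, 0.3, -0.45, 0.29, 0.05, 0.14, -0.04],
[0.0, 0.3, -0.44, 0.3, 0.05, 0.14, -0.04],
[0.0, 0.3, -0.44, 0.3, 0.05, 0.14, -0.04],
[0.0, 0.3, -0.44, 0.31, 0.05, 0.14, -0.04],
[0.0, 0.29, -0.44, 0.32, 0.05, 0.14, -0.04],
[0.0, 0.29, -0.43, 0.32, 0.05, 0.14, -0.04],
[0.0, 0.29, -0.43, 0.33, 0.05, 0.14, -0.04],
[0.0, 0.28, -0.43, 0.34, 0.05, 0.14, -0.04],
[0.0, 0.28, -0.42, 0.34, 0.05, 0.14, -0.04],
[0.0, 0.28, -0.42, 0.35, 0.05, 0.14, -0.04],
[0.0, 0.27, -0.42, 0.36, 0.05, 0.14, -0.04],
[0.0, 0.27, -0.41, 0.36, 0.05, 0.14, -0.04],
[0.0, 0.27, -0.41, 0.37, 0.05, 0.14, -0.04],
[0.0, 0.26, -0.41, 0.38, 0.05, 0.14, -0.04],
[0.0, 0.26, -0.41, 0.38, 0.05, 0.14, -0.04],
[0.0, 0.26, -0.4, 0.39, 0.05, 0.14, -0.04],
[0.0, 0.25, -0.4, 0.39, 0.05, 0.14, -0.04],
[0.0, 0.25, -0.4, 0.4, 0.05, 0.14, -0.04],
-15 31 z95 [204.2 205.7 207.9] x -27.7 38.7
0 91 z95 [205.3 206.5 208.8] x -25.8 39.9
15 89 z95 [205.2 206.3 209.1] x -29.8 38.9
30 118 z95 [205.1 206.5 208.6] x -32.5 39.4
45 147 z95 [197.6 204.5 208.6] x -30.8 38.7
```

The blue weight hangs level, with its top at 206.5 mm and x from -33 to +39. I'll carry on with the yellow.

Emit:
play_rows --plan '[[[0,0.3,-0.45,0.29,0.05,0.14,-0.04],[0,0.3,-0.44,0.3,0.05,0.14,-0.04],[0,0.3,-0.44,0.3,0.05,0.14,-0.04],[0,0.3,-0.44,0.31,0.05,0.14,-0.04],[0,0.29,-0.44,0.32,0.05,0.14,-0.04],[0,0.29,-0.43,0.32,0.05,0.14,-0.04],[0,0.29,-0.43,0.33,0.05,0.14,-0.04],[0,0.28,-0.43,0.34,0.05,0.14,-0.04],[0,0.28,-0.42,0.34,0.05,0.14,-0.04]]]'

```text
clock: 12.08
eef_pos: [0.5757, -0.1358, 0.0872]
orientation: [-0.228, 0.756, 0.515, 0.332]
ft_force: [0.4, 0.5, -2.7]
grip_width: 0.013
grasp_force: 59.0
```

Emit:
play_rows --plan '[[[0,0.28,-0.42,0.35,0.05,0.14,-0.04],[0,0.27,-0.42,0.36,0.05,0.14,-0.04],[0,0.27,-0.41,0.36,0.05,0.14,-0.04],[0,0.27,-0.41,0.37,0.05,0.14,-0.04],[0,0.26,-0.41,0.38,0.05,0.14,-0.04],[0,0.26,-0.41,0.38,0.05,0.14,-0.04],[0,0.26,-0.4,0.39,0.05,0.14,-0.04],[0,0.25,-0.4,0.39,0.05,0.14,-0.04],[0,0.25,-0.4,0.4,0.05,0.14,-0.04],[0,0,0,0,0,0,0]]]'

```text
clock: 12.92
eef_pos: [0.5235, -0.0064, 0.0798]
orientation: [-0.274, 0.717, 0.521, 0.373]
ft_force: [-1.2, 0.8, -2.8]
grip_width: 0.0131
grasp_force: 59.1
```

```bash
cat > y.py <<'E'
from q import *
def ypose(c):
    P=cloud(c)*1000; hsv=cv2.cvtColor(c['image'],cv2.COLOR_RGB2HSV); a=np.radians(72)
    Lx=(P[...,0]-566)*np.cos(a)+(P[...,1]-115.1)*np.sin(a); Ly=-(P[...,0]-566)*np.sin(a)+(P[...,1]-115.1)*np.cos(a)
    k=(hsv[...,0]>=18)&(hsv[...,0]<=35)&(hsv[...,1]>120)&(Lx>-180)&(Lx<60)&(abs(Ly)<80)&(P[...,2]>40)&(P[...,2]<150)
    for n in range(3):
        p=np.c_[Lx[k],Ly[k],P[k][:,2]]; A=np.c_[p[:,:2],np.ones(len(p))]; co=np.linalg.lstsq(A,p[:,2],rcond=None)[0]
        r=abs(P[...,2]-(co[0]*Lx+co[1]*Ly+co[2])); k&=r<(8,4,3)[n]
    print('n',k.sum(),'rect',[np.round(t,1) for t in cv2.minAreaRect(np.c_[Lx[k],Ly[k]].astype(np.float32))],'x',np.percentile(Lx[k],[1,99]).round(1),'y',np.percentile(Ly[k],[1,99]).round(1),'slope deg',np.degrees(np.arctan(co[:2])).round(1),'z mid',np.median(P[k][:,2]).round(1))
E
python3 - <<'E'
from y import *
st(); c=cam('top'); np.savez('top5.npz',**c); ypose(c)
s=cam('side'); np.savez('side5.npz',**s); ypose(s); save(s['image'],'c1.png',(240,130,400,270),4)
g=(W(S,SY,-134,86)); print(g)
E
```

```text
t 12.9167 grasp [522.2 -10.3  82.7] yaw 72.12 lean 55.11 roll -0.23 F [-1.2  0.8 -2.8] w 13.1 q [-0.45  0.59  1.83  1.05  1.21 -0.79]
n 289 rect [array([-84.8,   2.5]), array([ 45.9, 105.1]), np.float64(0.6)] x [-105.4  -62.6] y [-48.8  54.4] slope deg [9.6 0.5] z mid 105.9
n 56 rect [array([-79.1,  34.7]), array([43.1, 54.3]), np.float64(89.4)] x [-105.1  -54.5] y [14.4 56.3] slope deg [-13.5 -18.6] z mid 98.1
[524.59172275 -12.34157318  86.        ]
```

View pics/c1.png

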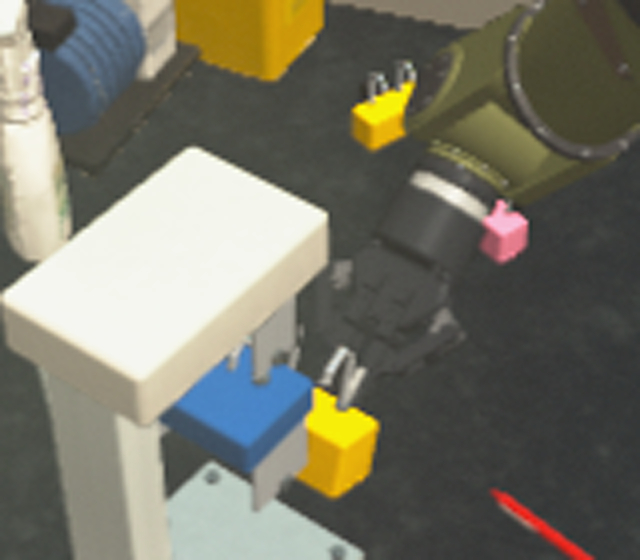

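The side view shows the yellow weight gripped at (340,440), with its hooks at (340,375) in front of the blue weight at (240,410) and clear of it. I'll check the actual tilt and hook height.

Run:
```python
from y import *
for f in ('top5','side5'):
    c=dict(np.load(f+'.npz')); P=cloud(c)*1000; hsv=cv2.cvtColor(c['image'],cv2.COLOR_RGB2HSV); a=np.radians(72)
    Lx=(P[...,0]-566)*np.cos(a)+(P[...,1]-115.1)*np.sin(a); Ly=-(P[...,0]-566)*np.sin(a)+(P[...,1]-115.1)*np.cos(a); z=P[...,2]
    k=(hsv[...,0]>=18)&(hsv[...,0]<=35)&(hsv[...,1]>120)&(abs(Ly)<70)&(z>80)&(z<130)
    for x0 in range(-112,-52,8):
        j=k&(Lx>=x0)&(Lx<x0+8)
        if j.sum()>3: print(f,x0+4,j.sum(),np.median(z[j]).round(1))
    for y0 in (-24,24):
        h=(hsv[...,1]<90)&(abs(Ly-y0)<9)&(Lx>-130)&(Lx<-72)&(z>122)&(z<175)
        i=np.argsort(-z[h])[:8]; print(f,'hook',y0,h.sum(),np.c_[Lx[h],Ly[h],z[h]][i].round(0).tolist())
```

```text
top5 -108 20 99.1
top5 -100 70 102.7
top5 -92 76 104.8
top5 -84 68 105.8
top5 -76 87 109.1
top5 -68 71 110.6
top5 -60 52 101.3
top5 -52 8 82.0
top5 hook -24 15 [[-103.0, -22.0, 163.0], [-104.0, -19.0, 162.0], [-97.0, -20.0, 160.0], [-100.0, -21.0, 160.0], [-93.0, -22.0, 158.0], [-90.0, -22.0, 157.0], [-87.0, -21.0, 157.0], [-91.0, -19.0, 157.0]]
top5 hook 24 14 [[-97.0, 27.0, 164.0], [-94.0, 28.0, 163.0], [-99.0, 26.0, 162.0], [-93.0, 25.0, 162.0], [-106.0, 27.0, 161.0], [-100.0, 29.0, 161.0], [-102.0, 25.0, 161.0], [-87.0, 27.0, 159.0]]
side5 -108 8 101.5
side5 -100 28 104.1
side5 -92 37 105.7
side5 -84 36 107.7
side5 -76 37 109.8
side5 -68 43 109.8
side5 -60 81 97.1
side5 -52 9 82.9
side5 hook -24 9 [[-112.0, -20.0, 150.0], [-112.0, -20.0, 145.0], [-110.0, -19.0, 144.0], [-106.0, -20.0, 134.0], [-102.0, -20.0, 134.0], [-107.0, -20.0, 129.0], [-103.0, -21.0, 128.0], [-101.0, -19.0, 126.0]]
side5 hook 24 41 [[-88.0, 31.0, 164.0], [-97.0, 27.0, 162.0], [-102.0, 27.0, 162.0], [-88.0, 27.0, 162.0], [-96.0, 24.0, 161.0], [-101.0, 24.0, 161.0], [-100.0, 28.0, 160.0], [-102.0, 30.0, 160.0]]
```

The tilt is about 14°, and the hook tops at 163.5 mm match the prediction. Advancing now.

Emit:
play_rows --plan '[[[0,0.21,0.01,0.24,0,0,0],[0,0.21,0.01,0.24,0,0,0],[0,0.2,0.01,0.25,0,0,0],[0,0.18,0.01,0.26,0,0,0],[0,0.18,0.01,0.26,0,0,0],[0,0.18,0.01,0.26,0,0,0],[0,0.18,0.01,0.26,0,0,0],[0,0,0,0,0,0,0]]]'

```text
clock: 13.68
eef_pos: [0.5437, 0.0453, 0.0824]
orientation: [-0.273, 0.717, 0.521, 0.373]
ft_force: [0.1, 0.5, -2.2]
grip_width: 0.0127
grasp_force: 59.0
```

Run:
```python
from y import *
st(); s=read_state(); z=R.from_quat([*s['orientation'][1:],s['orientation'][0]]).as_matrix()[:,2]; g=np.array(s['eef_pos'])*1000-5*z-np.array([566,115.1,0])
a=np.radians(72); print('stand frame grip',(g[0]*np.cos(a)+g[1]*np.sin(a)).round(1),(-g[0]*np.sin(a)+g[1]*np.cos(a)).round(1),g[2].round(1))
```

```text
t 13.6833 grasp [542.4  41.4  85.3] yaw 72.09 lean 55.06 roll -0.13 F [ 0.1  0.5 -2.2] w 12.7 q [-0.34  0.59  1.82  1.11  1.15 -0.75]
stand frame grip -77.4 -0.4 85.3
```

Emit:
play_rows --plan '[[[0,0.15,0,0.21,0,0,0],[0,0.15,0,0.21,0,0,0],[0,0.15,0,0.21,0,0,0],[0,0.15,0,0.22,0,0,0],[0,0.15,0,0.21,0,0,0],[0,0.15,0,0.21,0,0,0],[0,0,0,0,0,0,0]]]'

```text
clock: 14.27
eef_pos: [0.5556, 0.0821, 0.0827]
orientation: [-0.273, 0.717, 0.521, 0.373]
ft_force: [0.4, 0.3, -1.7]
grip_width: 0.0129
grasp_force: 59.0
```

```bash
cat > g.py <<'E'
from y import *
st(); s=read_state(); z=R.from_quat([*s['orientation'][1:],s['orientation'][0]]).as_matrix()[:,2]; g=np.array(s['eef_pos'])*1000-5*z-np.array([566,115.1,0])
a=np.radians(72); print('stand frame grip',(g[0]*np.cos(a)+g[1]*np.sin(a)).round(1),(-g[0]*np.sin(a)+g[1]*np.cos(a)).round(1),g[2].round(1))
E
python3 - <<'E'
exec(open('g.py').read())
for n in ('side','top'):
    c=cam(n); np.savez(n+'6.npz',**c); ypose(c)
    if n=='side': save(c['image'],'c2.png',(240,160,360,280),5); blockpose(c,(95,125),(.195,.225),(.45,.65),(.0,.2),72)
# levelled, seat 3 mm above contact: origin 38
plan(W(S,SY,-51+0.5-.7,38.3+39),SY,40.1,0,8)
E
```

```text
t 14.2667 grasp [554.4  78.2  85.5] yaw 72.07 lean 55.06 roll -0.13 F [ 0.4  0.3 -1.7] w 12.9 q [-0.27  0.59  1.82  1.16  1.11 -0.72]
stand frame grip -38.7 -0.4 85.5
n 138 rect [array([21. ,  5.1]), array([ 48.7, 103.1]), np.float64(9.8)] x [-6.6 39.3] y [-46.3  54. ] slope deg [-18.   -6.5] z mid 106.1
451 [542.7 125.6] [72.9 61.9] 72.92 z 0.2063 slope fwd/lat deg [-0.4 -2.2]Traceback (most recent call last):
  File "<stdin>", line 3, in <module>
  File "y.py", line 9, in ypose
    print('n',k.sum(),'rect',[np.round(t,1) for t in cv2.minAreaRect(np.c_[Lx[k],Ly[k]].astype(np.float32))],'x',np.percentile(Lx[k],[1,99]).round(1),'y',np.percentile(Ly[k],[1,99]).round(1),'slope deg',np.degrees(np.arctan(co[:2])).round(1),'z mid',np.median(P[k][:,2]).round(1))
                                                                                                                 ~~~~~~~~~~~~~^^^^^^^^^^^^^^
    return _quantile_unchecked(
        a, q, axis, out, overwrite_input, method, keepdims, weights)
    return _ureduce(a,
                    func=_quantile_ureduce_func,
    ...<5 lines>...
                    overwrite_input=overwrite_input,
                    method=method)
    r = func(a, **kwargs)
    result = _quantile(arr,
                       quantiles=q,
    ...<2 lines>...
                       out=out,
                       weights=wgt)
    slices_having_nans = np.isnan(arr[-1, ...])
                                  ~~~^^^^^^^^^
IndexError: index -1 is out of bounds for axis 0 with size 0
```

View pics/c2.png

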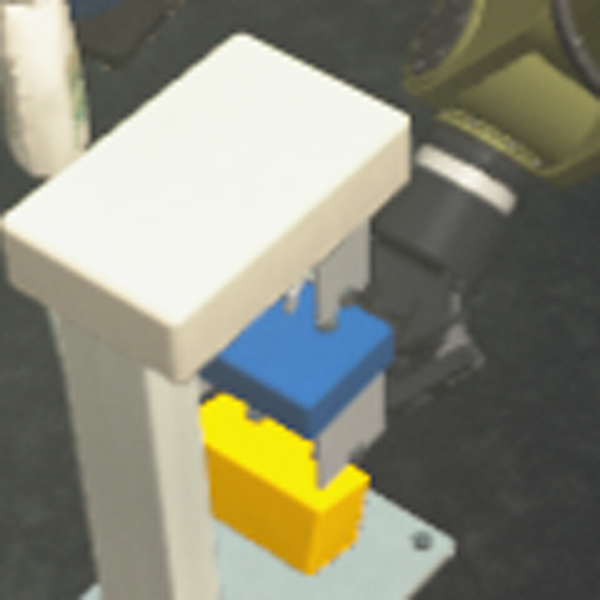

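The yellow hooks are past the crossbar; the yellow block at (285,490) is tilted under the blue one at (305,360), which hasn't moved. Now I'll level and lower it.

Run:
```python
from y import *
plan(W(S,SY,-51,38.3+39),SY,40.1,0,8)
```

```text
dist 15.3 ang 14.95
[0.0, -0.07, -0.0, -0.02, -0.0, -0.31, -0.0],
[0.0, -0.07, -0.0, -0.02, -0.0, -0.31, -0.0],
[0.0, -0.07, -0.0, -0.02, -0.0, -0.31, -0.0],
[0.0, -0.07, -0.0, -0.02, -0.0, -0.31, -0.0],
[0.0, -0.08, -0.0, -0.01, -0.0, -0.31, -0.0],
[0.0, -0.08, -0.0, -0.01, -0.0, -0.31, -0.0],
[0.0, -0.08, -0.0, -0.01, -0.0, -0.31, -0.0],
[0.0, -0.08, -0.0, -0.01, -0.0, -0.31, -0.0],
```

Emit:
play_rows --plan '[[[0,-0.07,0,-0.02,0,-0.31,0],[0,-0.07,0,-0.02,0,-0.31,0],[0,-0.07,0,-0.02,0,-0.31,0],[0,-0.07,0,-0.02,0,-0.31,0],[0,-0.08,0,-0.01,0,-0.31,0],[0,-0.08,0,-0.01,0,-0.31,0],[0,-0.08,0,-0.01,0,-0.31,0],[0,-0.08,0,-0.01,0,-0.31,0],[0,0,0,0,0,0,0]]]'

```text
clock: 15.12
eef_pos: [0.5519, 0.0691, 0.0738]
orientation: [-0.202, 0.76, 0.552, 0.277]
ft_force: [-0.4, 0.7, -2.5]
grip_width: 0.0131
grasp_force: 59.1
```

```bash
cat > b.py <<'E'
from y import *
def views():
    c=cam('side'); P=cloud(c)*1000; hsv=cv2.cvtColor(c['image'],cv2.COLOR_RGB2HSV); a=np.radians(72)
    Lx=(P[...,0]-566)*np.cos(a)+(P[...,1]-115.1)*np.sin(a); Ly=-(P[...,0]-566)*np.sin(a)+(P[...,1]-115.1)*np.cos(a); z=P[...,2]
    near=(abs(Lx)<60)&(abs(Ly)<70)&(hsv[...,1]>120)
    for n,h,zr in (('blue',(95,125),(185,225)),('yellow',(18,35),(60,115))):
        k=near&(hsv[...,0]>=h[0])&(hsv[...,0]<=h[1])&(z>zr[0])&(z<zr[1])
        zt=np.percentile(z[k],85) if k.sum()>5 else 0; t=k&(z>zt-6)
        print(n,k.sum(),'x',np.percentile(Lx[t],[1,99]).round(1),'y',np.percentile(Ly[t],[1,99]).round(1),'ztop',zt.round(1),'z by x',[(x0,float(np.median(z[t&(abs(Lx-x0)<6)]).round(1)),int((t&(abs(Lx-x0)<6)).sum())) for x0 in (-24,-12,0,12,24) if (t&(abs(Lx-x0)<6)).sum()>3])
E
python3 - <<'E'
exec(open('g.py').read())
from b import *
views()
E
```

```text
t 15.1167 grasp [550.9  66.   77.6] yaw 72.01 lean 40.1 roll -0.08 F [-0.4  0.7 -2.5] w 13.1 q [-0.21  0.53  1.8   0.9   0.96 -0.49]
stand frame grip -51.3 -0.8 77.6
blue 475 x [-30.1  37.8] y [-4.9 55.3] ztop 208.0 z by x [(-24, 206.4, 45), (-12, 206.5, 51), (0, 206.9, 78), (12, 206.6, 85), (24, 206.4, 85)]
yellow 581 x [-19.3  24.7] y [-47.4  52.8] ztop 90.6 z by x [(-24, 88.5, 9), (-12, 89.5, 75), (0, 89.0, 114), (12, 89.0, 120), (24, 88.1, 79)]
```

Emit:
play_rows --plan '[[[0,-0.03,0,0.03,0,0,0],[0,-0.03,0,0.03,0,0,0],[0,-0.03,0,0.03,0,0,0],[0,0,0,0,0,0,0]]]'

```text
clock: 15.5
eef_pos: [0.5515, 0.0689, 0.0698]
orientation: [-0.203, 0.76, 0.552, 0.277]
ft_force: [-0.3, 0.4, -2.4]
grip_width: 0.0131
grasp_force: 59.1
```

Run:
```python
exec(open('g.py').read())
from b import *
views()
```

```text
t 15.5 grasp [550.5  65.8  73.7] yaw 72.0 lean 40.19 roll -0.17 F [-0.3  0.4 -2.4] w 13.1 q [-0.21  0.53  1.8   0.9   0.96 -0.5 ]
stand frame grip -51.6 -0.4 73.7
blue 476 x [-30.6  37.4] y [-5.4 54.7] ztop 207.9 z by x [(-24, 206.0, 46), (-12, 205.9, 52), (0, 206.4, 77), (12, 206.3, 81), (24, 206.2, 82)]
yellow 559 x [-19.6  24.3] y [-48.1  52.7] ztop 86.8 z by x [(-24, 84.2, 14), (-12, 85.1, 73), (0, 85.3, 116), (12, 85.4, 120), (24, 84.3, 73)]
```

Emit:
play_rows --plan '[[[0,-0.02,0,0.03,0,0,0],[0,0,0,0,0,0,0],[0,0,0,0,0,0,0]]]'

```text
clock: 15.8
eef_pos: [0.5516, 0.0692, 0.0693]
orientation: [-0.203, 0.76, 0.552, 0.277]
ft_force: [-0.6, 0.8, -1.9]
grip_width: 0.0131
grasp_force: 59.1
```

Emit:
play_rows --plan '[[[0,-0.02,0,0.02,0,0,0],[0,0,0,0,0,0,0],[0,0,0,0,0,0,0]]]'

```text
clock: 16.05
eef_pos: [0.5518, 0.0691, 0.0689]
orientation: [-0.203, 0.76, 0.552, 0.277]
ft_force: [-1.2, 0.1, 0.6]
grip_width: 0.013
grasp_force: 59.4
```

Run:
```python
exec(open('g.py').read())
from b import *
views()
```

```text
t 16.05 grasp [550.8  66.   72.7] yaw 72.01 lean 40.19 roll -0.11 F [-1.2  0.1  0.6] w 13.0 q [-0.21  0.54  1.8   0.9   0.96 -0.5 ]
stand frame grip -51.4 -0.7 72.7
blue 480 x [-29.8  38.7] y [-5.4 55.2] ztop 208.0 z by x [(-24, 206.9, 47), (-12, 206.6, 52), (0, 206.5, 76), (12, 206.9, 84), (24, 206.8, 81)]
yellow 560 x [-19.5  24.1] y [-48.2  53.3] ztop 86.0 z by x [(-24, 82.9, 12), (-12, 84.7, 78), (0, 84.5, 113), (12, 84.7, 121), (24, 84.3, 80)]
```

The crossbar now carries the yellow weight (Fz went from -2.4 to +0.6 N). Releasing it and backing off slowly.

Emit:
play_rows --plan '[[[0.2,0,0,0,0,0,0],[0.3,0,0,0,0,0,0],[0.4,0,0,0,0,0,0],[0.5,0,0,0,0,0,0],[0.5,0,0,0,0,0,0],[0.5,0,0,0,0,0,0]]]'

```text
clock: 16.6
eef_pos: [0.5516, 0.0691, 0.0687]
orientation: [-0.203, 0.76, 0.552, 0.277]
ft_force: [0.3, -0.4, -0.3]
grip_width: 0.0427
grasp_force: 0.0
```

Run:
```python
exec(open('g.py').read())
from b import *
views()
```

```text
t 16.6 grasp [550.7  66.   72.5] yaw 72.01 lean 40.18 roll -0.13 F [ 0.3 -0.4 -0.3] w 42.7 q [-0.21  0.54  1.8   0.9   0.96 -0.5 ]
stand frame grip -51.4 -0.6 72.5
blue 477 x [-29.3  37.5] y [-5.1 54.6] ztop 208.1 z by x [(-24, 206.2, 48), (-12, 206.5, 50), (0, 206.9, 79), (12, 206.5, 82), (24, 206.5, 83)]
yellow 559 x [-19.   24.3] y [-47.5  52.8] ztop 85.7 z by x [(-24, 82.9, 12), (-12, 83.7, 78), (0, 84.2, 115), (12, 84.4, 127), (24, 83.8, 69)]
```

Emit:
play_rows --plan '[[[0.5,-0.1,0,-0.08,0,0,0],[0.5,-0.18,0,-0.15,0,0,0],[0.5,-0.25,0,-0.2,0,0,0],[0.5,-0.25,0,-0.21,0,0,0],[0.5,-0.25,0,-0.21,0,0,0],[0.5,-0.3,0,-0.25,0,0,0],[0.5,-0.4,0,-0.34,0,0,0],[0.5,-0.5,0,-0.42,0,0,0],[0.5,-0.5,0,-0.42,0,0,0],[0.5,-0.5,0,-0.42,0,0,0]]]'

```text
clock: 17.48
eef_pos: [0.5186, -0.0324, 0.0681]
orientation: [-0.203, 0.76, 0.552, 0.277]
ft_force: [0.6, 1.0, 0.4]
grip_width: 0.0425
grasp_force: 0.0
```

Emit:
play_rows --plan '[[[0.5,-0.3,0,-0.4,0,0,0],[0.5,0,0,0,0,0,0],[0.5,0,0,0,0,0,0],[0.5,0,0,0,0,0,0],[0.5,0,0,0,0,0,0],[0.5,0,0,0,0,0,0],[0.5,0,0,0,0,0,0],[0.5,0,0,0,0,0,0],[0.5,0,0,0,0,0,0],[0.5,0,0,0,0,0,0]]]'

```text
clock: 18.32
eef_pos: [0.5154, -0.0425, 0.0709]
orientation: [-0.203, 0.76, 0.552, 0.277]
ft_force: [-0.1, 0.3, -0.0]
grip_width: 0.0428
grasp_force: 0.0
```

Run:
```python
exec(open('g.py').read())
from b import *
for i in range(3): views()
c=cam('top'); P=cloud(c)
for n,b in (('beaker',(285,148,318,182)),('vial',(240,258,258,275)),('rack',(180,240,230,280))):
    k=np.zeros((400,640),bool); k[b[1]:b[3],b[0]:b[2]]=1; k&=P[...,2]>.03; print(n,P[k].mean(0).round(3))
```

```text
t 18.3167 grasp [514.4 -45.6  74.7] yaw 72.02 lean 40.18 roll -0.13 F [-0.1  0.3 -0. ] w 42.8 q [-0.45  0.52  1.82  0.81  1.08 -0.63]
stand frame grip -168.8 -0.6 74.7
blue 479 x [-29.3  38.8] y [-4.9 55.4] ztop 207.9 z by x [(-24, 206.4, 50), (-12, 206.4, 46), (0, 206.5, 80), (12, 206.6, 88), (24, 206.4, 81)]
yellow 557 x [-18.9  25.2] y [-49.1  52.1] ztop 85.5 z by x [(-24, 83.2, 10), (-12, 84.1, 77), (0, 83.8, 115), (12, 84.3, 124), (24, 83.4, 78)]
blue 477 x [-29.5  37.9] y [-4.9 54.7] ztop 207.9 z by x [(-24, 206.8, 46), (-12, 206.5, 52), (0, 206.3, 75), (12, 206.5, 92), (24, 206.3, 81)]
yellow 551 x [-19.5  24. ] y [-48.1  52.5] ztop 86.0 z by x [(-24, 82.9, 13), (-12, 84.1, 77), (0, 84.5, 114), (12, 84.6, 119), (24, 83.7, 76)]
blue 473 x [-29.9  38.3] y [-5.2 54.9] ztop 207.8 z by x [(-24, 206.4, 47), (-12, 206.1, 51), (0, 206.2, 80), (12, 206.5, 83), (24, 206.0, 86)]
yellow 557 x [-19.3  24.4] y [-48.2  53. ] ztop 85.9 z by x [(-24, 83.5, 10), (-12, 84.7, 78), (0, 84.2, 117), (12, 84.5, 122), (24, 83.6, 73)]
beaker [0.742 0.003 0.11 ]
vial [0.413 0.167 0.12 ]
rack [0.424 0.319 0.059]
```

Run:
```python
from y import *
c=cam('top'); P=cloud(c)
for n,b in (('beaker',(285,148,318,182)),('vial',(240,258,258,275)),('rack',(180,240,230,280))):
    k=np.zeros((400,640),bool); k[b[1]:b[3],b[0]:b[2]]=1; k&=(P[...,2]>.03)&(c['depth']>0); print(n,P[k].mean(0).round(3))
print(workorder.sign_off())
```

```text
beaker [0.749 0.004 0.072]
vial [0.409 0.176 0.057]
rack [0.423 0.322 0.047]
the job is handed in; nothing more can be done
None
```

The job is handed in: the blue weight hangs on the stand's bar and the yellow on the blue's crossbar, both level and still with the gripper clear; the beaker, vial and red rack did not move, and it took about 18 s of the 70 s.

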